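# Take the spent canister out of its sloping feed cradle

### The arm

A 6-joint arm with a two-finger parallel gripper is mounted at the origin on the work surface. World frame = base frame: x ahead of the robot, y to its left, z up, the work surface at z = 0. Lengths are in mm, angles in rad, forces in N, time in s.
With the tool pointing down it reaches from about 350 to 725 mm from the base axis. Payload 4.3 kg.
Tool frame: the origin (TCP) lies at the very end of the fingers, on their centre line; the grasp point (between the pads) lies behind it (ctrl.pinch_z is the z of the grasp point in the tool frame, in mm); z points along the fingers, y is the direction in which the jaws open and shut (so a half turn about z gives the same grasp; the last joint's range is limited). The gripper opens to 85 mm and grips with 20 to 120 N. Pads are 22 mm wide; open, the fingers measure 114 mm over their backs; the gripper's body (76 mm by 85 mm) begins 54 mm behind the grasp point. The pads swing forward as they close: fully open they stand 13 mm farther back than shut.
Start: joints at [1.216, 0.377, 0.081, 1.274, 0, 1.46], TCP at [139.363, 557.893, 231.329] pointing down, gripper open.
Joint ranges: [-2.72, 2.72], [-0.84, 1.66], [-1.02, 1.22], [-1.77, 2.12], [-1.37, 1.28], [-3.14, 3.14]. Speed limits (rad/s): [2.57, 2.57, 3.14, 3.14, 3.14, 3.14].

### API

Orientations are given as a unit quaternion [w, x, y, z].
In Python, from bench import ctrl, cams gives the robot as it stands. The module is installed in compiled form; this text tells all that it offers.
- The arm moves only by the shell command python3 -m creep 'ROWS' [FORCE]. ROWS is JSON, a list of rows, each an object with "travel": the shift along the world's x, y, z in cm, a list of three; "yaw": the turn about the world's z in degrees; "claw": the closure, from -1 (fully open) to 1 (shut). A call has 1 to 8 rows; each row is the pose to reach, as a shift and turn from the pose commanded when the call began; what a row does not reach only later rows make up. A row lasts 1/8 s, in which the tool goes at most 62.5 mm and 10.7 degrees, less where a joint would pass 70% of its speed; a pose out of reach is approached as far as the arm can. A call with a gripper value outside its range is refused whole. The fingers move at their own pace and stop on an object; FORCE is the grip in N (left out, the last holds). Time passes only in rows, so rows that repeat a pose let the fingers close. It gives the time, the measured TCP pose, the force and the opening at its end, in the units of the state.
- ctrl.get_state(): the state, without advancing time (a new reading comes with each control period).
- cams.camera(name): name is "scene" or "top" or "wrist"; returns a dict with "frame" (480x640x3 uint8, red, green, blue), "vfov" (degrees; the focal length in pixels is half the picture's height over the tangent of half this angle, whatever the lens; pixels are square), "cx", "cy" (the principal point, pixels), "extrinsics" (4x4, takes a point from world to camera coordinates). Camera axes: x right, y up, looking along -z (the intrinsics and any distortion apply to the point x, -y, -z); pixel columns grow to the right and rows downward; lengths in mm; the calibration is good to about 2 mm. A picture is of the moment at which its call begins. There is no depth.
- ctrl.hand_in(): hands the job in, once; it reports no verdict.
The state is a dict: "t": time; "joint_positions": joint angles; "qd": joint speeds; "effort": joint torques, N m; "eef_pos": TCP position; "tcp_rot": TCP orientation; "force": force on the tool from outside, world axes, zero at the start; "torque": the same for the moment, N m; "finger_gap": finger opening in mm.
Only numpy, scipy, OpenCV 4.12 (cv2) and the standard library are available. Lean on these libraries where they do the work, as an engineer would, in place of code of your own. Each camera call takes 0.05 s, during which the arm holds its last target.

### The job

The steel canister in the sloping feed cradle is spent. Slide the cradle's keeper all the way back off its top, then lift the canister out by its handle without bumping the work lamp above it, and stand it upright and gently inside the shallow spill tray on the bench. Leave the keeper open, let go of everything, and leave the tube rack, the bottle and the tip box where they are.

Things in the scene. Friction and masses are not known exactly. Their poses are not given: they have to be found in the camera images.
- cradle: Fixed white cradle, base plate 240 x 150 mm. Origin on the bench under the middle of its pocket's floor; z up, x away from the robot at yaw 0 (yaw up to 0.2 rad either way). The 98 x 98 mm (inside) square pocket holds the canister leaning 30 degrees, top towards the cradle's -x: its axis, the way to draw it out, is (-0.5, 0, 0.866) in the cradle's frame.
- seat (a point): Middle of the pocket's sloping floor, 60 mm above the bench; axes as cradle. Sloped frame: from here, z the canister's axis, y as the cradle's. In it the front and side walls (6 mm) reach z = 50 mm, the rear one 30; draw the canister 60 mm or more along z to clear. The keeper's fixed bracket spans y 57 to 182, z up to 110, x +-17 mm.
- keeper (a joint): Slide of the keeper in m along the cradle's +y: 0 = shut, 0.045 = fully open (end stop); starts at 0 to 0.01. Its aluminium tongue, 30 mm wide, lies 4 mm over the canister's top and overlaps its +y edge by 17 mm at 0. It stays where it is left; 2 to 4 N moves it.
- keeper_tab (a point): Grip point of the keeper's upright black tab, moves with it: 18 mm thick along y (the slide), 30 mm wide, 50 mm tall along the slope's z. This point is 22 mm below its top, 28 mm above the tongue; in the sloped frame at y = 103 mm + joint value, z = 150 mm. Axes are those of the sloped frame.
- lamp: Fixed work lamp on the cradle; frame as the cradle's. Head: bar 26 (x) x 220 (y) x 16 mm, centre x = -66, z = 336 mm, 140 mm above the seated canister's handle: a gripper pointing straight down at the handle would hit it; tilted like the canister (30 degrees, gripper's body towards the robot) it passes under. Arm in +x at y = -62, z = 350 mm to a post at x = 122 mm.
- canister_mid (a point): Centre of the canister's body, half-way up: square steel can 90 x 90 x 110 mm, 0.36 to 0.54 kg, with a handle on top (overall 160 mm tall). z is its axis, towards the handle; this point is 55 mm above its underside. It starts seated in the cradle, leaning 30 degrees, its axes those of the sloped frame.
- canister_handle (a point): Grip point at the middle of the handle bar, on the canister's axis, 148 mm above its underside (93 mm above canister_mid). The bar is 80 mm long along the canister's x, 18 mm thick along its y, 24 mm tall; it stands 26 mm clear of the canister's top on two end posts. Grip it across y, the fingers along the canister's axis. Axes as the canister's.
- tray: Fixed shallow white square spill tray on the bench to the left or the right of the cradle, 170 x 170 mm outside, rim 22 mm high, walls and floor 4 to 5 mm thick. Origin at the centre of its underside, z up.
- tube_rack: Bystander: grey tube rack 100 x 150 mm, 80 mm high with its tubes, loose on the bench on the side of the cradle away from the tray. Origin at the centre of its underside.
- bottle: Bystander: amber bottle, 70 mm diameter, 150 mm high, loose, standing. Origin at the centre of its underside.
- tip_box: Bystander: pipette-tip box 87 x 122 x 78 mm, loose. Origin at the centre of its underside.
Not all that is in view belongs to the job. Leave any green, red or yellow look-alike of the part that bears canister_mid alone.

How it is judged (in metres and radians):
On the way, in this order (a step that is already met when the one before it is completed fails the run):
1. the keeper is slid open (beyond 38 of 45 mm) while the canister is still seated in the cradle (value of joint keeper above 0.038 m and distance of canister_mid from where it was at the start of the episode below 0.015 m), for 0.1 s.
2. the canister is lifted clear of the cradle (its centre over 70 mm from where it was, above the bench, touching neither cradle nor tray) (distance of canister_mid from where it was at the start of the episode above 0.07 m and height (world z) of canister_mid above 0.09 m and contact force between canister and cradle below 0.1 N and contact force between canister and tray below 0.1 N), for 0.1 s.
At the end, for the whole second after the job is handed in: The canister stands upright (within 0.06 rad) and at rest flat on the floor inside the spill tray (its axis within 60 mm of the tray's centre, which anywhere inside the rim meets), the keeper is still open (beyond 34 of 45 mm), and the robot touches nothing (horizontal distance between canister_mid and tray below 0.06 m and angle between canister_mid's own z axis and vertical below 0.06 rad and z of canister_mid in the frame of tray between 0.054 and 0.066 m and linear speed of canister below 0.02 m/s and value of joint keeper above 0.034 m).
It fails at once if the work lamp is bumped (more than 5 N) (contact force between lamp and anything else above 5 N).
It fails at once if the canister is dropped or slammed into the tray (faster than 0.3 m/s within 15 mm of its floor) (horizontal distance between canister_mid and tray below 0.1 m and z of canister_mid in the frame of tray below 0.075 m and linear speed of canister above 0.3 m/s).
It fails at once if the canister is tipped over (more than 1 rad from upright) (angle between canister_mid's own z axis and vertical above 1 rad).
It fails at once if the tube rack, the bottle or the tip box is pushed by more than 20 mm (distance of any of tube_rack, bottle, tip_box from where it was at the start of the episode above 0.02 m).
It also fails if it takes over 54 s, if anything falls off the work surface, if the arm or the gripper's body presses on something with over 40 N, if the wrist force passes 120 N, or if a joint passes its speed limit or range.

## Working session

There is one attempt and no reset: what is moved stays moved. The work goes in short steps, Python scripts to look and compute and a shell command to move; the robot and the scene stay as the last step left them, time stands still between calls to the robot, and variables do not carry over. Pictures are saved under pics/ and viewed, and the job is handed in when it is done.

```bash
ls; mkdir -p pics
cat > h.py <<'E'
import numpy as np,cv2,pickle
from bench import ctrl,cams
def snap(n,tag):
    c=cams.camera(n); cv2.imwrite(f'pics/{tag}.png',c['frame'][:,:,::-1]); pickle.dump(c,open(f'pics/{tag}.pkl','wb')); return c
E
python3 - <<'E'
from h import *
print(ctrl.get_state()); print(ctrl.pinch_z,[a for a in dir(ctrl) if a[0]!='_'],[a for a in dir(cams) if a[0]!='_'])
for n in ('scene','top','wrist'):
    c=snap(n,n+'0'); print(n,{k:v for k,v in c.items() if k!='frame'})
E
python3 -m creep --help
```

```text
pics
{'t': 0.0, 'joint_positions': array([ 1.21568707e+00,  3.78041206e-01,  7.96167250e-02,  1.27440010e+00,
       -2.73149312e-05,  1.46049691e+00]), 'qd': array([-1.27821599e-03, -6.38345739e-05,  6.28816898e-04,  1.57339004e-03,
        1.48961777e-03,  5.00402475e-05]), 'effort': array([-4.96024441e-04, -4.63604987e+01,  2.69875807e+01,  2.07562657e-02,
       -1.85205013e-04,  1.09406892e-05]), 'eef_pos': array([139.13449723, 557.23096953, 230.36980435]), 'tcp_rot': array([-2.20578450e-04,  1.22099407e-01,  9.92517358e-01, -9.89942725e-04]), 'force': array([-0.60711497, -0.72258088,  0.22596187]), 'torque': array([-0.02649822,  0.03972423, -0.0281007 ]), 'finger_gap': 85.61672590252732}
-18.700000000000003 ['Unreachable', 'get_state', 'hand_in', 'pinch_z'] ['camera']
scene {'vfov': 55.33879402924515, 'cx': 308.6754260606451, 'cy': 236.92964334102018, 'extrinsics': array([[ 2.46155844e-01,  9.69227907e-01,  2.13668278e-03,
        -2.34384410e+02],
       [-6.38558900e-01,  1.60516259e-01,  7.52646704e-01,
         1.83751404e+02],
       [ 7.29143217e-01, -1.86632782e-01,  6.5
[... 348 characters left out ...]
02,  1.54593675e-01,
        -4.75123129e+02],
       [-1.54712417e-01,  8.65476674e-03,  9.87921638e-01,
        -1.57738194e+03],
       [ 0.00000000e+00,  0.00000000e+00,  0.00000000e+00,
         1.00000000e+00]])}
wrist {'vfov': 67.92451579246809, 'cx': 319.56329484361703, 'cy': 237.80875008556808, 'extrinsics': array([[ 2.42652383e-01,  9.70113044e-01, -7.08744663e-04,
        -5.73533131e+02],
       [-9.21385887e-01,  2.30235605e-01, -3.13112781e-01,
         4.06229350e+01],
       [-3.03591615e-01,  7.66305898e-02,  9.49715686e-01,
        -3.80799168e+02],
       [ 0.00000000e+00,  0.00000000e+00,  0.00000000e+00,
         1.00000000e+00]])}invalid input: not JSON, or not a number
```

View pics/scene0.png

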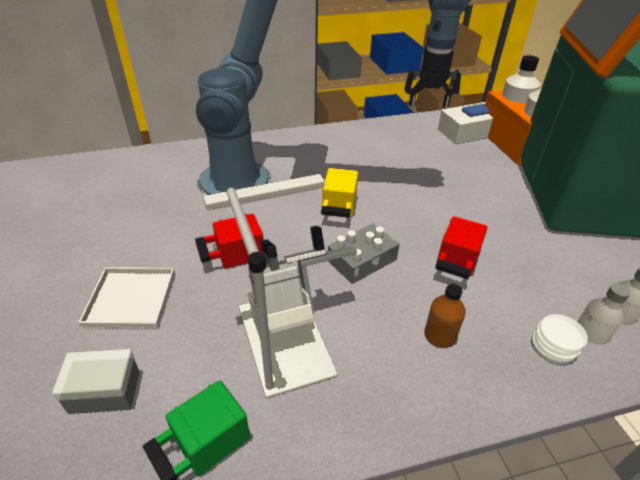

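View pics/top0.png

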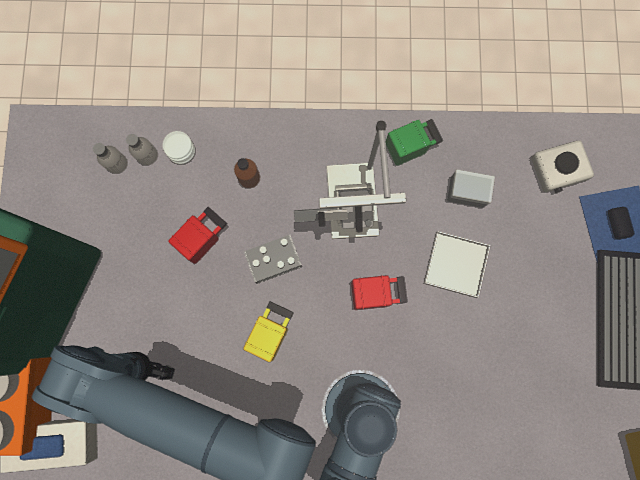

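View pics/wrist0.png

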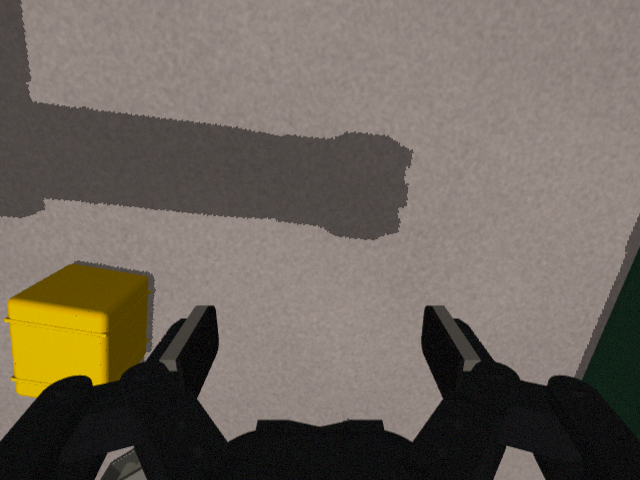

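Run:
```python
import cv2
a=cv2.imread('pics/top0.png')[110:320,230:500]
cv2.imwrite('pics/topc.png',cv2.resize(a,None,fx=2.9,fy=2.85,interpolation=cv2.INTER_CUBIC))
a=cv2.imread('pics/scene0.png')[160:400,180:440]
cv2.imwrite('pics/scc.png',cv2.resize(a,None,fx=2.5,fy=2.5,interpolation=cv2.INTER_CUBIC))
```

```text
(no output)
```

View pics/topc.png

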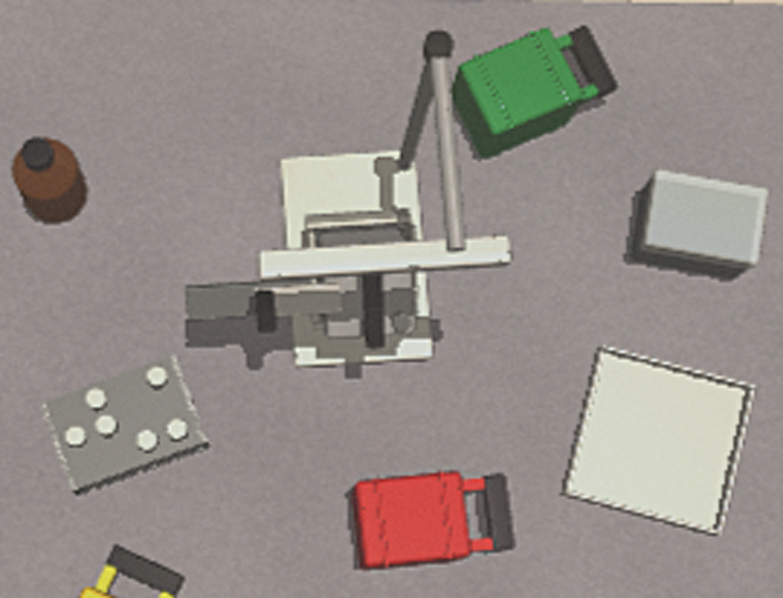

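View pics/scc.png

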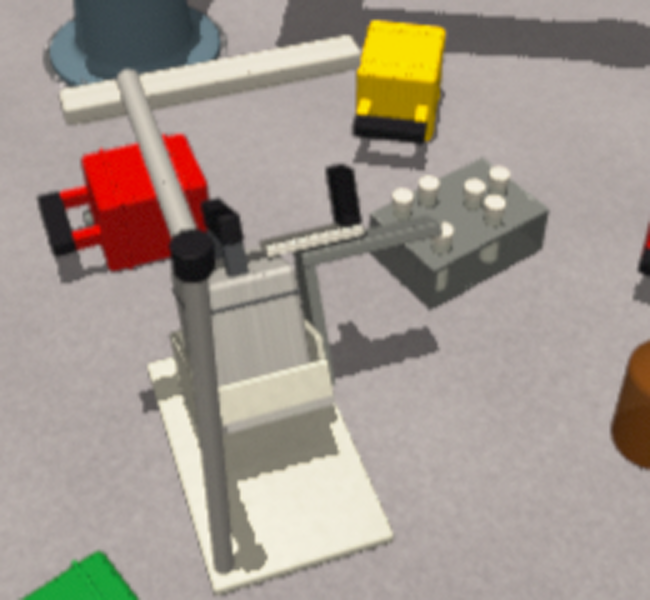

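```bash
cat >> h.py <<'E'
def ray(c,u,v):
    f=240/np.tan(np.radians(c['vfov']/2)); T=c['extrinsics']; R=T[:3,:3]
    d=np.array([(u-c['cx'])/f,-(v-c['cy'])/f,-1.0]); return -R.T@T[:3,3], R.T@d
def cast(c,u,v,z):
    o,d=ray(c,u,v); return o+d*(z-o[2])/d[2]
def proj(c,p):
    f=240/np.tan(np.radians(c['vfov']/2)); T=c['extrinsics']; q=T[:3,:3]@np.asarray(p,float)+T[:3,3]
    return np.array([c['cx']+f*q[0]/-q[2], c['cy']+f*q[1]/q[2]])
def load(t): return pickle.load(open(f'pics/{t}.pkl','rb'))
E
python3 - <<'E'
from h import *
t=load('top0'); s=load('scene0')
P=lambda x,y,z:cast(t,x/2.9+230,y/2.85+110,z).round(1)
S=lambda x,y,z:cast(s,x/2.5+180,y/2.5+160,z).round(1)
print('lamp',P(260,252,344),P(509,237,344),P(511,262,344),P(262,276,344))
print('lamp scene top z344',S(60,92,344),S(355,38,344), S(66,105,344),S(360,50,344))
print('base top',[P(*q,8) for q in [(281,160),(415,150),(433,357),(296,366)]])
print('base scene',[S(*q,8) for q in [(150,370),(215,585),(392,535)]])
print('tray',[P(*q,22) for q in [(601,347),(754,385),(718,534),(564,494)]])
C=lambda x,y,z:cast(s,x,y,z).round(1)
print('tray scene',[C(*q,22) for q in [(110,268),(175,267),(157,326),(82,325)]])
print('tab top', P(266,297,212),P(372,310,200))
print('cam',ray(t,0,0)[0],ray(s,0,0)[0])
E
```

```text
lamp [557.8 127.5 344. ] [574.6 -89.3 344. ] [551.9 -90.7 344. ] [536.1 125.5 344. ]
lamp scene top z344 [560.1 -90.7 344. ] [544.8 128.4 344. ] [576.5 -87.9 344. ] [561.  127.7 344. ]
base top [array([751.8, 108.2,   8. ]), array([765.7, -40.2,   8. ]), array([528.5, -59.3,   8. ]), array([516.4,  89.2,   8. ])]
base scene [array([537.6, -56.9,   8. ]), array([763.9, -37.4,   8. ]), array([755.5, 108.2,   8. ])]
tray [array([ 539.5, -239.1,   22. ]), array([ 499.4, -403. ,   22. ]), array([ 336.2, -358.8,   22. ]), array([ 377.3, -196.3,   22. ])]
tray scene [array([ 345.4, -349.2,   22. ]), array([ 380.7, -194.5,   22. ]), array([ 555.8, -238.2,   22. ]), array([ 513.3, -395.8,   22. ])]
tab top [547.3 122.2 212. ] [538.4  20.2 200. ]
cam [ 224.19501322  118.23089818 1630.74110828] [1236.1177946   -73.9207747   820.36910408]
```

```bash
python3 -m creep '[{"travel":[3.2,-2.6,3],"yaw":2,"claw":-1},{"travel":[6.5,-5.2,6],"yaw":5,"claw":-1},{"travel":[9.8,-7.8,9],"yaw":8,"claw":-1},{"travel":[13,-10.4,12],"yaw":10,"claw":-1},{"travel":[16.3,-13,15],"yaw":12,"claw":-1},{"travel":[19.5,-15.6,18],"yaw":14,"claw":-1},{"travel":[22.8,-18.2,19],"yaw":16,"claw":-1},{"travel":[26,-20.7,20],"yaw":18,"claw":-1}]'
python3 -c "
from h import *
s=ctrl.get_state();print(s)"
```

```text
t: 1.15
eef_pos: [400.4, 350.0, 431.8]
tcp_rot: [0.0, -0.035, 0.999, 0.0]
force: [0.4, 0.6, 0.4]
finger_gap: 85.2
{'t': 1.15, 'joint_positions': array([5.98875053e-01, 3.45353351e-01, 5.59006966e-01, 1.78403189e+00,
       1.05649209e-04, 5.28482571e-01]), 'qd': array([-0.59455571,  0.20797788,  0.5044762 ,  0.30656787,  0.00125913,
       -0.86557939]), 'effort': array([ 2.73054980e+00, -4.52003145e+01,  2.41444480e+01, -2.28664577e-01,
       -4.35566646e-02,  7.14663584e-01]), 'eef_pos': array([400.41852325, 349.95716042, 431.76227898]), 'tcp_rot': array([ 1.48462822e-04, -3.51889852e-02,  9.99380653e-01,  1.56333794e-04]), 'force': array([0.36223391, 0.56354706, 0.40784003]), 'torque': array([ 0.02941496, -0.05556428, -0.03869177]), 'finger_gap': 85.21591584681184}
```

```bash
python3 -m creep '[{"travel":[0,0,6],"yaw":0,"claw":-1},{"travel":[0,0,12],"yaw":0,"claw":-1},{"travel":[0,0,18],"yaw":0,"claw":-1},{"travel":[0,0,24],"yaw":0,"claw":-1},{"travel":[0,0,30],"yaw":0,"claw":-1},{"travel":[0,0,36],"yaw":0,"claw":-1},{"travel":[0,0,42],"yaw":0,"claw":-1},{"travel":[0,0,48],"yaw":0,"claw":-1}]'
python3 -c "
from h import *
s=ctrl.get_state();print(s['joint_positions'].round(3),s['tcp_rot'].round(4))"
```

```text
t: 2.15
eef_pos: [346.6, 304.2, 560.9]
tcp_rot: [0.023, -0.035, 0.999, 0.016]
force: [-0.3, -0.7, 0.3]
finger_gap: 85.3
[5.810e-01 3.190e-01 9.190e-01 2.115e+00 2.000e-03 5.120e-01] [ 0.0234 -0.0347  0.999   0.0157]
```

```bash
python3 -m creep '[{"travel":[0,0,-4],"yaw":0,"claw":-1},{"travel":[0,0,-8],"yaw":0,"claw":-1}]'
python3 -c "
from h import *
s=ctrl.get_state();print(s['joint_positions'].round(3),s['tcp_rot'].round(4))"
```

```text
t: 2.4
eef_pos: [347.3, 304.6, 480.3]
tcp_rot: [0.025, -0.035, 0.999, 0.017]
force: [1.3, 0.2, 0.2]
finger_gap: 85.2
[0.581 0.168 0.453 1.797 0.002 0.512] [ 0.0248 -0.0346  0.999   0.0165]
```

```bash
cat >> h.py <<'E'
Q=np.array([[.378,.0796,1.2744],[.34535,.559,1.784],[.319,.919,2.115],[.168,.453,1.797]])
RZ=np.array([[np.hypot(139.13,557.23),230.37],[np.hypot(400.4,349.96),431.76],[np.hypot(346.6,304.2),560.9],[np.hypot(347.3,304.6),480.3]])
def fk(p,q):
    r0,h,L1,L2,Lt=p; q2,q3,q4=np.asarray(q).T
    a=q3-q2; t=q2-q3+q4
    return np.stack([r0+L1*np.sin(q2)+L2*np.cos(a)+Lt*np.cos(t), h+L1*np.cos(q2)+L2*np.sin(a)-Lt*np.sin(t)],-1)
E
python3 - <<'E'
from h import *
from scipy.optimize import least_squares
f=lambda p:(fk(p,Q)-RZ).ravel()
s=least_squares(f,[0,300,300,300,250]);print(s.x.round(1),s.fun.round(1))
g=lambda p:(fk([0,*p],Q)-RZ).ravel()
s=least_squares(g,[300,300,300,250]);print(s.x.round(1),s.fun.round(1))
E
```

```text
[  41.2 -336.2  409.9  379.6 -299.8] [-18.5   2.6  19.   -2.    5.1   5.8  -5.6  -6.4]
[-205.2  502.9  386.5  -78.8] [-19.1  -3.   16.2  -3.   11.2   8.4 -11.5  -2.3]
```

Run:
```python
from h import *
from scipy.optimize import least_squares
q1=[1.2157,.5989,.581,.581]; XY=[(139.13,557.23),(400.4,349.96),(346.6,304.2),(347.3,304.6)]
r=[x*np.cos(a)+y*np.sin(a) for a,(x,y) in zip(q1,XY)]; l=[-x*np.sin(a)+y*np.cos(a) for a,(x,y) in zip(q1,XY)]
print(r,l); Y=np.c_[r,RZ[:,1]]
def fk2(p,q):
    h,L1,c1,L2,c2,Lt=p; q2,q3,q4=np.asarray(q).T
    a=q3-q2+c2;t=q2-q3+q4
    return np.stack([L1*np.sin(q2+c1)+L2*np.cos(a)+Lt*np.cos(t), h+L1*np.cos(q2+c1)+L2*np.sin(a)-Lt*np.sin(t)],-1)
best=None
for i in range(60):
    x0=np.random.uniform([50,200,-1,200,-1,100],[300,500,1,500,1,400])
    s=least_squares(lambda p:(fk2(p,Q)-Y).ravel(),x0)
    if s.x[1]>0 and s.x[3]>0 and (best is None or s.cost<best.cost): best=s
    if i%10==0: print(s.x.round(2),s.cost)
print(best.x.round(2),best.fun.round(2))
```

```text
[np.float64(570.8389067972176), np.float64(527.9973139667939), np.float64(456.69111455015377), np.float64(457.4957985457568)] [np.float64(63.288010606729074), np.float64(63.3324406907777), np.float64(64.05018259879012), np.float64(64.00034619422226)]
[2.6518e+02 4.9717e+02 0.0000e+00 3.9045e+02 1.9000e-01 4.5391e+02] 0.0067369435216065275
[2.6518e+02 4.9717e+02 0.0000e+00 3.9045e+02 1.9000e-01 4.5391e+02] 0.0067369435216016165
[2.6518e+02 4.9717e+02 0.0000e+00 3.9045e+02 1.9000e-01 4.5391e+02] 0.006736943521607656
[2.6518e+02 4.9717e+02 0.0000e+00 3.9045e+02 1.9000e-01 4.5391e+02] 0.006736943521604696
[2.6518e+02 4.9717e+02 0.0000e+00 3.9045e+02 1.9000e-01 4.5391e+02] 0.006736943521591381
[2.6518e+02 4.9717e+02 0.0000e+00 3.9045e+02 1.9000e-01 4.5391e+02] 0.006736943521613901
[2.6518e+02 4.9717e+02 0.0000e+00 3.9045e+02 1.9000e-01 4.5391e+02] [ 0.01  0.04  0.01  0.04 -0.01  0.02  0.01 -0.1 ]
```

```bash
python3 -m creep '[{"travel":[2,-6,2],"yaw":0,"claw":-1},{"travel":[4,-12,4],"yaw":0,"claw":-1},{"travel":[6,-18,6],"yaw":0,"claw":-1},{"travel":[7,-23.7,6],"yaw":0.5,"claw":-1}]'
python3 -m creep '[{"travel":[4,0,6],"yaw":0,"claw":-1},{"travel":[8,0,12],"yaw":0,"claw":-1},{"travel":[12,0,18],"yaw":0,"claw":-1},{"travel":[16,0,24],"yaw":0,"claw":-1},{"travel":[20,0,30],"yaw":0,"claw":-1},{"travel":[24,0,36],"yaw":0,"claw":-1},{"travel":[28,0,42],"yaw":0,"claw":-1},{"travel":[32,0,48],"yaw":0,"claw":-1}]'
cat >> h.py <<'E'
from scipy.spatial.transform import Rotation as Ro
def st():
    s=ctrl.get_state(); w=s['tcp_rot']; R=Ro.from_quat([w[1],w[2],w[3],w[0]]).as_matrix()
    print('q',s['joint_positions'].round(3),'tcp',s['eef_pos'].round(1),'tilt deg',np.degrees(np.arccos(-R[2,2])).round(2),'az',np.arctan2(R[1,2],R[0,2]).round(3),'jaw yaw',(np.arctan2(R[1,1],R[0,1])-np.pi/2).round(3),'jaw z',R[2,1].round(3),'F',s['force'].round(1),'gap',s['finger_gap'].round(1),'t',round(s['t'],2))
    return s,R
E
python3 -c "
from h import *
st()"
```

```text
t: 2.9
eef_pos: [416.3, 72.0, 541.2]
tcp_rot: [0.024, -0.04, 0.999, 0.016]
force: [1.3, 0.9, -0.5]
finger_gap: 85.2
t: 3.9
eef_pos: [504.0, 66.2, 561.3]
tcp_rot: [0.053, -0.039, 0.998, 0.016]
force: [-0.2, 0.6, 0.2]
finger_gap: 85.2Traceback (most recent call last):
  File "<string>", line 3, in <module>
    st()
    ~~^^
  File "h.py", line 23, in st
    print('q',s['joint_positions'].round(3),'tcp',s['eef_pos'].round(1),'tilt deg',np.degrees(np.arccos(-R[2,2])).round(2),'az',np.arctan2(R[1,2],R[0,2]).round(3),'jaw yaw',(np.arctan2(R[1,1],R[0,1])-np.pi/2).round(3),'jaw z',R[2,1].round(3),'F',s['force'].round(1),'gap',s['finger_gap'].round(1),'t',round(s['t'],2))
                                                                                                                                                                                                                                                                                ^^^^^^^^^^^^^^^^^^^^^
AttributeError: 'float' object has no attribute 'round'
```

```bash
sed -i "s/s\['finger_gap'\].round(1)/round(float(s['finger_gap']),1)/" h.py; python3 -c "
from h import *
st()"
python3 -m creep '[{"travel":[2,0,6],"yaw":0,"claw":-1}]'
python3 -m creep '[{"travel":[2,0,6],"yaw":0,"claw":-1}]'
python3 -c "
from h import *
st()"
```

```text
q [-0.018  0.401  1.049  2.115  0.038 -0.093] tcp [504.   66.2 561.3] tilt deg 6.35 az 0.336 jaw yaw 0.079 jaw z 0.028 F [-0.2  0.6  0.2] gap 85.2 t 3.9
t: 4.03
eef_pos: [507.1, 64.9, 575.8]
tcp_rot: [0.074, -0.038, 0.996, 0.016]
force: [0.5, 0.3, 0.1]
finger_gap: 85.6
t: 4.15
eef_pos: [508.9, 63.8, 594.2]
tcp_rot: [0.099, -0.038, 0.994, 0.016]
force: [-0.7, 0.7, 1.0]
finger_gap: 85.6
q [-0.027  0.382  1.123  2.115  0.045 -0.098] tcp [508.9  63.8 594.2] tilt deg 11.55 az 0.201 jaw yaw 0.078 jaw z 0.025 F [-0.7  0.7  1. ] gap 85.6 t 4.15
```

```bash
for i in 1 2; do :; done
python3 -m creep '[{"travel":[-2,-2,6],"yaw":0,"claw":-1}]' >/dev/null
python3 -m creep '[{"travel":[-2,-2,6],"yaw":0,"claw":-1}]' >/dev/null
python3 -m creep '[{"travel":[-2,-2,6],"yaw":0,"claw":-1}]' >/dev/null
python3 -c "
from h import *
st()"
```

```text
q [-0.191  0.171  1.01   2.115  0.088 -0.251] tcp [426.4   9.9 655.8] tilt deg 17.6 az 0.103 jaw yaw 0.075 jaw z 0.009 F [-0.9 -0.2 -0. ] gap 85.1 t 4.53
```

```bash
python3 -m creep '[{"travel":[1,1,6],"yaw":0,"claw":-1}]' >/dev/null
python3 -m creep '[{"travel":[1,1,6],"yaw":0,"claw":-1}]' >/dev/null
python3 -m creep '[{"travel":[1,1,6],"yaw":0,"claw":-1}]' >/dev/null
python3 -c "
from h import *
st()"
python3 -m creep '[{"travel":[1,1,6],"yaw":0,"claw":-1}]' >/dev/null
python3 -c "
from h import *
st()"
```

```text
q [-0.09   0.177  1.152  2.115  0.061 -0.145] tcp [435.1  43.6 700.9] tilt deg 24.94 az 0.056 jaw yaw 0.068 jaw z -0.005 F [-0.3 -0.2  0.3] gap 85.3 t 4.9
q [-0.059  0.181  1.201  2.115  0.051 -0.116] tcp [437.3  53.5 715.5] tilt deg 27.39 az 0.052 jaw yaw 0.067 jaw z -0.008 F [-0.3  0.5 -0.1] gap 85.1 t 5.03
```

```bash
python3 -m creep '[{"travel":[-1,-0.5,6],"yaw":0.5,"claw":-1}]' >/dev/null
python3 -c "
from h import *
st()"
```

```text
q [-0.084  0.145  1.201  2.115  0.069 -0.145] tcp [422.6  49.4 731.2] tilt deg 29.58 az 0.056 jaw yaw 0.076 jaw z -0.011 F [-1.2 -0.3  0.7] gap 85.4 t 5.15
```

Run:
```python
from h import *
s,R=st()
c=snap('wrist','w1')
o,_=ray(c,0,0); print('cam in tool',(R.T@(o-s['eef_pos'])).round(1),'look',(R.T@(-c['extrinsics'][2,:3])).round(2),'up',(R.T@c['extrinsics'][1,:3]).round(2)); print('tool axes',R.round(2).tolist())
O=np.array([621,23.3,0]);Rc=Ro.from_euler('z',.077).as_matrix()
for n,p in dict(handle=(-74,0,188.2),tab=(-75,103,189.9),lamp1=(-79,110,336),lamp2=(-79,-110,336)).items():
    P=O+Rc@np.array(p); print(n,P.round(1),proj(c,P).round(0))
```

```text
q [-0.084  0.145  1.201  2.115  0.069 -0.145] tcp [422.6  49.4 731.2] tilt deg 29.58 az 0.056 jaw yaw 0.076 jaw z -0.011 F [-1.2 -0.3  0.7] gap 85.4 t 5.15
cam in tool [  80.3   -0.9 -143.3] look [-0.31  0.    0.95] up [0.95 0.   0.31]
tool axes [[-0.87, -0.08, 0.49], [-0.07, 1.0, 0.03], [-0.49, -0.01, -0.87]]
handle [547.2  17.6 188.2] [299.  70.]
tab [538.3 120.2 189.9] [359.  70.]
lamp1 [533.8 126.9 336. ] [371. 111.]
lamp2 [550.7 -92.5 336. ] [218. 110.]
```

View pics/w1.png

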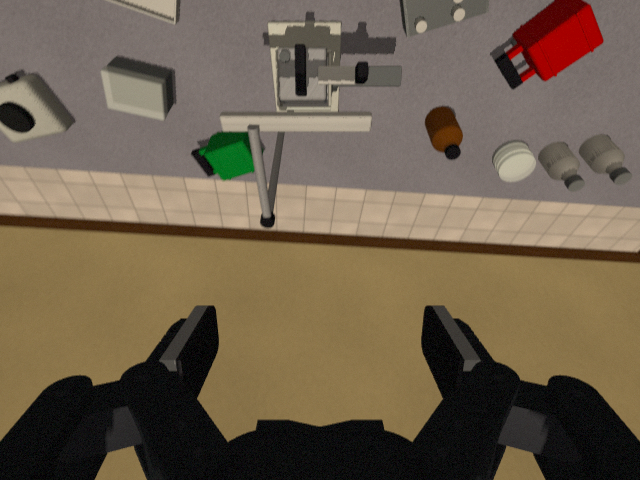

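```bash
python3 -m creep '[{"travel":[0.5,1,-5.5],"yaw":0,"claw":-1},{"travel":[1,2,-11],"yaw":0,"claw":-1},{"travel":[1.5,3,-16.5],"yaw":0,"claw":-1},{"travel":[2,4,-22],"yaw":0,"claw":-1},{"travel":[3,5,-27.5],"yaw":0,"claw":-1},{"travel":[4,6,-33],"yaw":0,"claw":-1},{"travel":[4.5,7,-38],"yaw":0,"claw":-1},{"travel":[4.7,7,-41.8],"yaw":0,"claw":-1}]'
python3 - <<'E'
from h import *
s,R=st()
c=snap('wrist','w2')
O=np.array([621,23.3,0]);Rc=Ro.from_euler('z',.077).as_matrix()
for n,p in dict(handle=(-74,0,188.2),tab=(-75,103,189.9),tabtop=(-86,103,209),lamp1=(-79,110,328),lamp2=(-79,-110,328)).items():
    P=O+Rc@np.array(p); print(n,P.round(1),proj(c,P).round(0))
E
```

```text
t: 6.2
eef_pos: [470.2, 119.3, 311.5]
tcp_rot: [0.255, -0.037, 0.966, 0.005]
force: [0.5, 0.8, -0.6]
finger_gap: 85.4
q [ 0.146 -0.257 -0.545  0.769 -0.044  0.057] tcp [470.2 119.3 311.5] tilt deg 29.54 az 0.057 jaw yaw 0.075 jaw z -0.01 F [ 0.5  0.8 -0.6] gap 85.4 t 6.2
handle [547.2  17.6 188.2] [193. 221.]
tab [538.3 120.2 189.9] [317. 222.]
tabtop [527.3 119.4 209. ] [316. 229.]
lamp1 [533.8 126.9 328. ] [326. 394.]
lamp2 [550.7 -92.5 328. ] [-67. 391.]
```

View pics/w2.png

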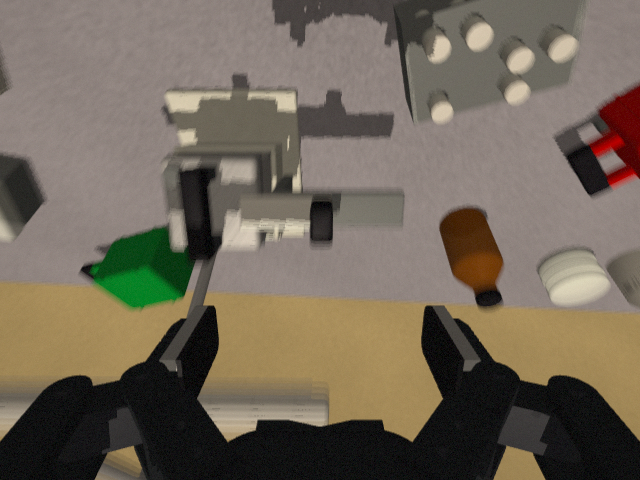

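Run:
```python
from h import *
s,R=st()
c=snap('wrist','w3')
a=c['frame'][150:290,140:440,::-1]; cv2.imwrite('pics/w3c.png',cv2.resize(a,None,fx=2.6,fy=2.6,interpolation=cv2.INTER_CUBIC))
```

```text
q [ 0.146 -0.253 -0.574  0.763 -0.044  0.057] tcp [459.7 117.9 293.2] tilt deg 27.98 az 0.053 jaw yaw 0.075 jaw z -0.012 F [ -7.2  -0.6 -13.9] gap 85.7 t 6.25
```

View pics/w3c.png

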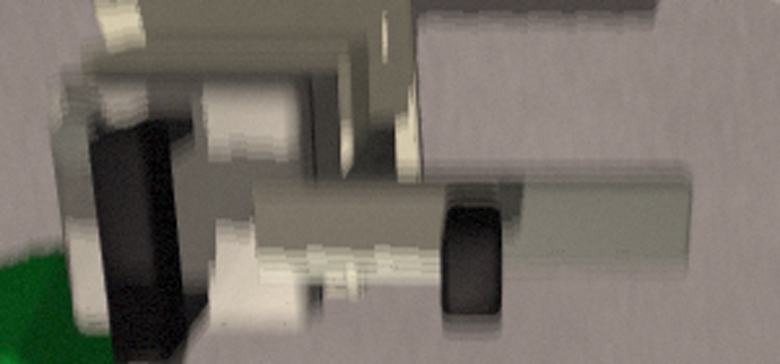

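```bash
python3 -m creep '[{"travel":[0,0,0],"yaw":0,"claw":-1},{"travel":[0,0,0],"yaw":0,"claw":-1}]'
python3 - <<'E'
from h import *
s,R=st()
c=snap('wrist','w4')
st()
a=c['frame'][130:290,140:440,::-1]; cv2.imwrite('pics/w4c.png',cv2.resize(a,None,fx=2.6,fy=2.6,interpolation=cv2.INTER_CUBIC))
O=np.array([621,23.3,0]);Rc=Ro.from_euler('z',.077).as_matrix()
for n,p in dict(handle=(-74,0,188.2),h1=(-74-6-.866*40,0,188.2+10.4-20),h2=(-74-6+.866*40,0,188.2+10.4+20),tab=(-75,103,189.9),tabtop=(-86,103,209),lamp1=(-79,110,328),lamp2=(-79,-110,328)).items():
    P=O+Rc@np.array(p); u=proj(c,P); print(n,P.round(1),u.round(0),((u-[140,130])*2.6).round(0))
E
```

```text
t: 6.55
eef_pos: [474.4, 119.1, 319.5]
tcp_rot: [0.259, -0.037, 0.965, 0.005]
force: [0.5, -0.4, 0.0]
finger_gap: 85.2
q [ 0.144 -0.257 -0.529  0.775 -0.044  0.056] tcp [474.4 119.1 319.5] tilt deg 30.06 az 0.056 jaw yaw 0.074 jaw z -0.01 F [ 0.5 -0.4  0. ] gap 85.2 t 6.55
q [ 0.144 -0.257 -0.53   0.775 -0.044  0.056] tcp [474.2 119.1 319.1] tilt deg 30.02 az 0.056 jaw yaw 0.074 jaw z -0.01 F [-0.4 -0.1 -0.6] gap 85.4 t 6.6
handle [547.2  17.6 188.2] [194. 209.] [141. 205.]
h1 [506.7  14.5 178.6] [183. 162.] [113.  83.]
h2 [575.8  19.8 218.6] [195. 259.] [142. 335.]
tab [538.3 120.2 189.9] [318. 210.] [462. 208.]
tabtop [527.3 119.4 209. ] [317. 217.] [461. 226.]
lamp1 [533.8 126.9 328. ] [327. 375.] [486. 638.]
lamp2 [550.7 -92.5 328. ] [-61. 373.] [-522.  631.]
```

View pics/w4c.png

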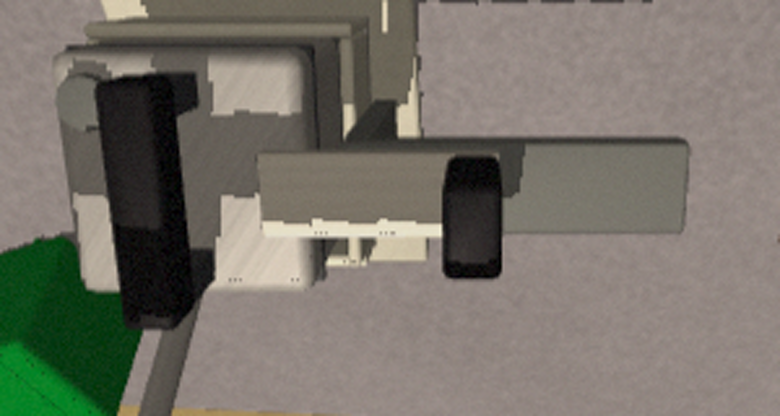

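View pics/w4.png

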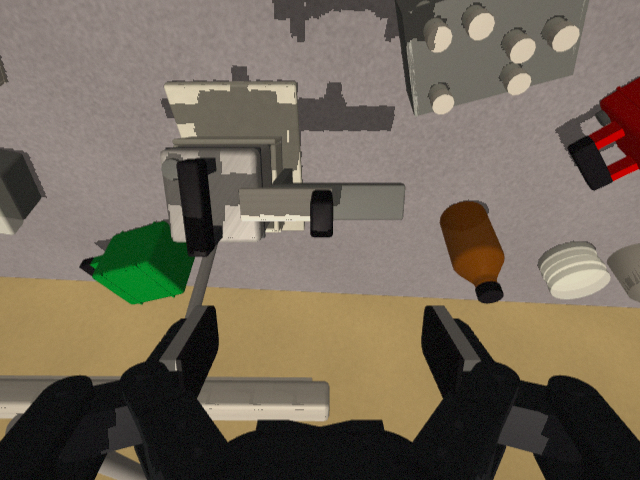

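```bash
python3 -m creep '[{"travel":[1,0.3,-3.5],"yaw":0,"claw":-1},{"travel":[3,0.4,-7],"yaw":0,"claw":-1},{"travel":[5,0.5,-10.7],"yaw":0,"claw":-1},{"travel":[7,0.5,-14.3],"yaw":0,"claw":-1},{"travel":[7,0.5,-14.3],"yaw":0,"claw":-1},{"travel":[7,0.5,-14.3],"yaw":0,"claw":-1}]' 30
python3 - <<'E'
from h import *
s,R=st()
c=snap('wrist','w5')
snap('scene','s5')
st()
E
```

```text
t: 7.35
eef_pos: [542.2, 123.9, 172.0]
tcp_rot: [0.255, -0.037, 0.966, 0.004]
force: [-1.2, -0.4, -0.3]
finger_gap: 85.0
q [ 0.132 -0.011 -0.722  0.344 -0.038  0.045] tcp [542.2 123.9 172. ] tilt deg 29.6 az 0.056 jaw yaw 0.074 jaw z -0.01 F [-1.2 -0.4 -0.3] gap 85.0 t 7.35
q [ 0.132 -0.012 -0.723  0.344 -0.038  0.045] tcp [541.8 124.  172.1] tilt deg 29.63 az 0.056 jaw yaw 0.074 jaw z -0.01 F [-0.5 -0.4  0.7] gap 85.7 t 7.45
```

View pics/w5.png

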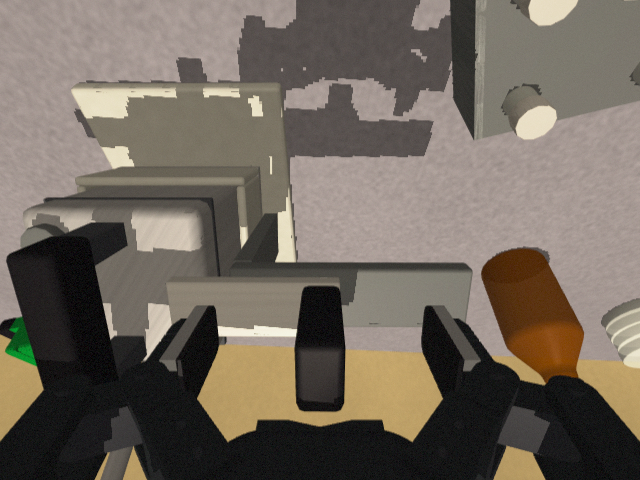

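View pics/s5.png

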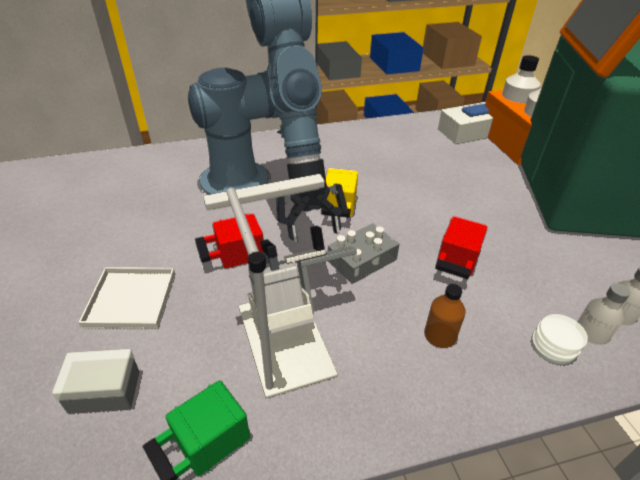

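Run:
```python
from h import *
s,R=st()
c=load('w5')
for z in (0,-18.7,-40.7):
    for x in (-15,0,15): print(z,x,proj(c,s['eef_pos']+R@np.array([x,0,z])).round(0))
O,d=ray(c,320,378)
```

```text
q [ 0.132 -0.012 -0.723  0.344 -0.038  0.045] tcp [541.8 124.  172.1] tilt deg 29.63 az 0.056 jaw yaw 0.074 jaw z -0.01 F [-0.5 -0.4  0.7] gap 85.7 t 7.45
0 -15 [322. 335.]
0 0 [322. 307.]
0 15 [322. 276.]
-18.7 -15 [322. 361.]
-18.7 0 [322. 330.]
-18.7 15 [322. 296.]
-40.7 -15 [322. 401.]
-40.7 0 [322. 365.]
-40.7 15 [322. 327.]
```

```bash
python3 -m creep '[{"travel":[0.3,0,0],"yaw":0,"claw":0},{"travel":[0.3,0,0],"yaw":0,"claw":1},{"travel":[0.3,0,0],"yaw":0,"claw":1},{"travel":[0.3,0,0],"yaw":0,"claw":1},{"travel":[0.3,0,0],"yaw":0,"claw":1},{"travel":[0.3,0,0],"yaw":0,"claw":1}]' 30
```

```text
t: 8.2
eef_pos: [542.7, 123.9, 168.8]
tcp_rot: [0.253, -0.037, 0.967, 0.004]
force: [-2.8, -2.0, 4.7]
finger_gap: 17.9
```

```bash
python3 -m creep '[{"travel":[0,1,0.2],"yaw":0,"claw":1},{"travel":[-0.1,2,0.2],"yaw":0,"claw":1},{"travel":[-0.2,3,0.2],"yaw":0,"claw":1},{"travel":[-0.3,4,0.2],"yaw":0,"claw":1},{"travel":[-0.3,4.3,0.2],"yaw":0,"claw":1},{"travel":[-0.3,4.3,0.2],"yaw":0,"claw":1}]'
python3 - <<'E'
from h import *
s,R=st()
c=snap('wrist','w6')
E
```

```text
t: 8.95
eef_pos: [539.0, 167.2, 168.9]
tcp_rot: [0.252, -0.038, 0.967, 0.004]
force: [6.9, -0.5, -10.5]
finger_gap: 17.6
q [ 0.237  0.02  -0.694  0.355 -0.088  0.137] tcp [539.  167.2 168.9] tilt deg 29.17 az 0.056 jaw yaw 0.075 jaw z -0.01 F [  6.9  -0.5 -10.5] gap 17.6 t 8.95
```

View pics/w6.png

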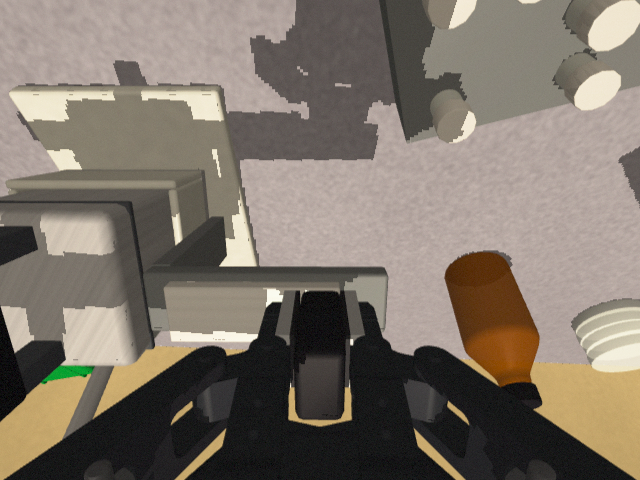

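```bash
python3 -m creep '[{"travel":[0,0.5,0],"yaw":0,"claw":1},{"travel":[0,0.6,0],"yaw":0,"claw":1},{"travel":[0,0.6,0],"yaw":0,"claw":1}]'
python3 - <<'E'
from h import *
s,R=st()
E
```

```text
t: 9.38
eef_pos: [539.0, 167.3, 168.8]
tcp_rot: [0.252, -0.034, 0.967, -0.002]
force: [3.0, -18.8, -3.3]
finger_gap: 17.7
q [ 0.247  0.024 -0.69   0.358 -0.106  0.149] tcp [539.  167.3 168.8] tilt deg 29.18 az 0.028 jaw yaw 0.066 jaw z -0.021 F [  3.  -18.8  -3.3] gap 17.7 t 9.38
```

```bash
python3 -m creep '[{"travel":[0,-0.5,0],"yaw":0,"claw":1},{"travel":[0,-0.5,0],"yaw":0,"claw":-1},{"travel":[0,-0.5,0],"yaw":0,"claw":-1},{"travel":[0,-0.5,0],"yaw":0,"claw":-1},{"travel":[0,-0.5,0],"yaw":0,"claw":-1},{"travel":[-1.5,-0.6,2.6],"yaw":0,"claw":-1},{"travel":[-3,-0.7,5.2],"yaw":0,"claw":-1},{"travel":[-4.5,-0.8,7.8],"yaw":0,"claw":-1}]'
python3 -m creep '[{"travel":[0.3,-4,0],"yaw":0,"claw":-1},{"travel":[0.6,-8,0],"yaw":0,"claw":-1},{"travel":[0.9,-12,0],"yaw":0,"claw":-1},{"travel":[1.1,-14,0],"yaw":0.5,"claw":-1},{"travel":[1.1,-14,0],"yaw":0.5,"claw":-1},{"travel":[1.1,-14,0],"yaw":0.5,"claw":-1}]'
python3 - <<'E'
from h import *
c=snap('wrist','w7')
s,R=st()
for z in (0,-6.7,-18.7):
    for x in (-30,0,30): print(z,x,proj(c,s['eef_pos']+R@np.array([x,0,z+75])).round(0))
E
```

```text
t: 10.38
eef_pos: [494.3, 164.7, 249.6]
tcp_rot: [0.253, -0.037, 0.967, 0.004]
force: [0.6, -0.5, -0.4]
finger_gap: 85.5
t: 11.12
eef_pos: [505.7, 25.2, 248.7]
tcp_rot: [0.253, -0.042, 0.967, 0.005]
force: [-0.5, -0.3, 0.9]
finger_gap: 85.1
q [-0.136 -0.189 -0.657  0.599  0.098 -0.197] tcp [505.7  25.6 248.6] tilt deg 29.33 az 0.065 jaw yaw 0.084 jaw z -0.01 F [-0.8 -0.3 -0.4] gap 85.5 t 11.18
0 -30 [321. 291.]
0 0 [321. 250.]
0 30 [321. 205.]
-6.7 -30 [321. 296.]
-6.7 0 [321. 253.]
-6.7 30 [321. 207.]
-18.7 -30 [321. 305.]
-18.7 0 [321. 260.]
-18.7 30 [321. 212.]
```

View pics/w7.png

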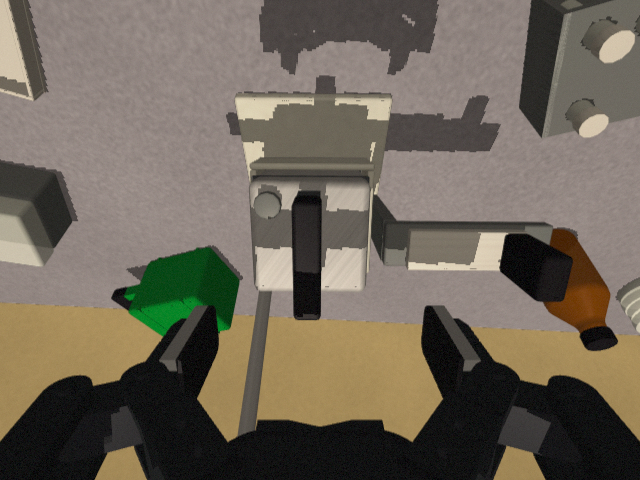

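```bash
python3 -m creep '[{"travel":[0.1,-0.95,0],"yaw":0,"claw":-1},{"travel":[1.1,-0.9,-2],"yaw":0,"claw":-1},{"travel":[2.2,-0.8,-4],"yaw":0,"claw":-1},{"travel":[3.3,-0.75,-6],"yaw":0,"claw":-1},{"travel":[4.5,-0.65,-7.9],"yaw":0,"claw":-1},{"travel":[4.5,-0.65,-7.9],"yaw":0,"claw":-1},{"travel":[4.5,-0.65,-7.9],"yaw":0,"claw":-1}]'
python3 - <<'E'
from h import *
c=snap('wrist','w8')
s,R=st()
for x in (-40,0,40): print(x,proj(c,s['eef_pos']+R@np.array([x,0,-30.7])).round(0))
E
```

```text
t: 12.05
eef_pos: [550.8, 18.3, 170.2]
tcp_rot: [0.253, -0.042, 0.966, 0.005]
force: [0.3, -0.2, -0.6]
finger_gap: 85.0
q [-0.138 -0.022 -0.733  0.355  0.098 -0.199] tcp [551.1  18.2 170.7] tilt deg 29.4 az 0.063 jaw yaw 0.083 jaw z -0.011 F [-0.5 -0.4 -0.1] gap 85.4 t 12.1
-40 [322. 434.]
0 [322. 350.]
40 [322. 248.]
```

View pics/w8.png

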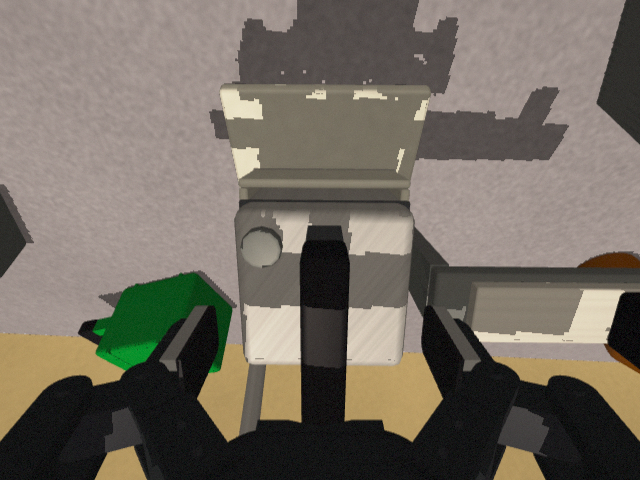

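```bash
python3 -m creep '[{"travel":[0,0,0],"yaw":0,"claw":0},{"travel":[0,0,0],"yaw":0,"claw":1},{"travel":[0,0,0],"yaw":0,"claw":1},{"travel":[0,0,0],"yaw":0,"claw":1},{"travel":[0,0,0],"yaw":0,"claw":1},{"travel":[0,0,0],"yaw":0,"claw":1}]' 80
python3 -m creep '[{"travel":[-0.5,0,0.9],"yaw":0,"claw":1},{"travel":[-1.5,-0.1,2.6],"yaw":0,"claw":1},{"travel":[-2.5,-0.2,4.3],"yaw":0,"claw":1},{"travel":[-3.5,-0.3,6.1],"yaw":0,"claw":1},{"travel":[-4.5,-0.35,7.8],"yaw":0,"claw":1},{"travel":[-5.5,-0.4,9.5],"yaw":0,"claw":1},{"travel":[-5.5,-0.4,9.5],"yaw":0,"claw":1},{"travel":[-5.5,-0.4,9.5],"yaw":0,"claw":1}]'
python3 - <<'E'
from h import *
c=snap('wrist','w9')
c=snap('scene','s9')
s,R=st()
E
```

```text
t: 12.85
eef_pos: [550.8, 18.9, 169.8]
tcp_rot: [0.253, -0.042, 0.966, 0.006]
force: [-3.0, 3.7, 2.7]
finger_gap: 16.8
t: 13.85
eef_pos: [494.9, 14.0, 263.2]
tcp_rot: [0.252, -0.041, 0.967, 0.005]
force: [-0.4, 0.3, -3.9]
finger_gap: 16.6
q [-0.172 -0.218 -0.639  0.653  0.114 -0.228] tcp [495.   14.2 263. ] tilt deg 29.17 az 0.064 jaw yaw 0.083 jaw z -0.011 F [-0.1 -0.2 -4.3] gap 17.0 t 13.95
```

View pics/w9.png

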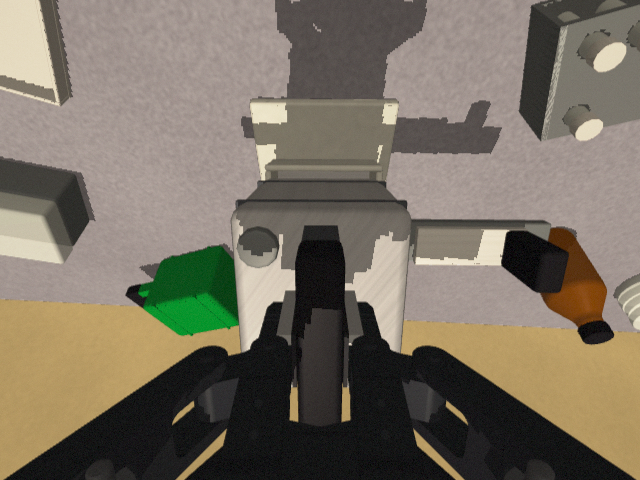

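View pics/s9.png

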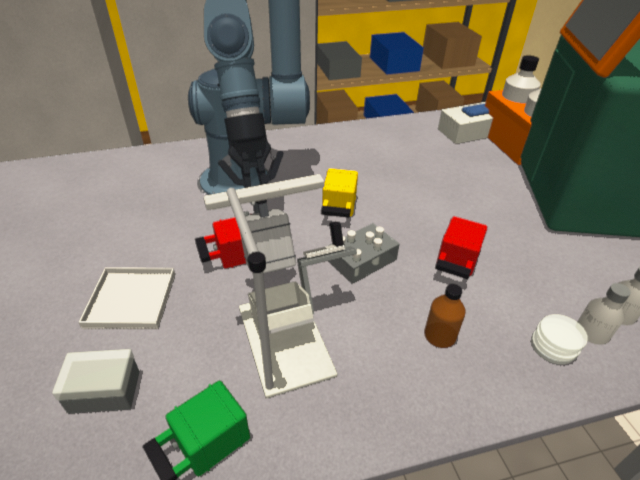

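Run:
```python
from h import *
from scipy.optimize import least_squares
D=[([1.2157,.378,.0796,1.2744],(139.13,557.23,230.37)),([.5989,.34535,.559,1.784],(400.4,349.96,431.76)),([.581,.168,.453,1.797],(347.3,304.6,480.3)),
([-.059,.181,1.201,2.115],(437.3,53.5,715.5)),([.144,-.257,-.53,.775],(474.2,119.1,319.1)),([.132,-.012,-.723,.344],(541.8,124,172.1)),([-.172,-.218,-.639,.653],(495,14.2,263))]
q=np.array([d[0][1:] for d in D]);q1=[d[0][0] for d in D];P=[d[1] for d in D]
Y=np.array([[p[0]*np.cos(a)+p[1]*np.sin(a),p[2]] for a,p in zip(q1,P)])
def fk2(p,q):
    h,L1,c1,L2,c2,Lt,r0=p; q2,q3,q4=np.asarray(q).T
    a=q3-q2+c2;t=q2-q3+q4
    return np.stack([r0+L1*np.sin(q2+c1)+L2*np.cos(a)+Lt*np.cos(t), h+L1*np.cos(q2+c1)+L2*np.sin(a)-Lt*np.sin(t)],-1)
s=least_squares(lambda p:(fk2(p,q)-Y).ravel(),[265,497,0,390,.19,454,0]);p=s.x
print(p.round(3),s.fun.round(1))
for tilt in (0,.25,.5):
  for z in (200,250,300):
    for r in (330,380,430,480):
        g=least_squares(lambda v:(fk2(p,[[v[0],v[1],np.pi/2-tilt-v[0]+v[1]]])[0]-[r,z]),[-.2,-.6])
        v=g.x; print(tilt,z,r,v.round(2),round(np.pi/2-tilt-v[0]+v[1],2),round(g.cost,1))
```

```text
[ 2.59235e+02  4.97505e+02  4.00000e-03  3.90353e+02  1.88000e-01
  4.47451e+02 -1.74700e+00] [ 0.  -0.1  0.1 -0.  -0.2  0.2  0.  -0.1 -0.2  0.9 -0.2  0.3  0.5 -1.2]
0 200 330 [-0.09 -0.56] 1.1 0.0
0 200 380 [ 0.01 -0.46] 1.1 0.0
0 200 430 [ 0.11 -0.35] 1.11 0.0
0 200 480 [ 0.21 -0.24] 1.13 0.0
0 250 330 [-0.11 -0.45] 1.24 0.0
0 250 380 [-0.01 -0.35] 1.23 0.0
0 250 430 [ 0.09 -0.25] 1.24 0.0
0 250 480 [ 0.19 -0.13] 1.25 0.0
0 300 330 [-0.12 -0.32] 1.37 0.0
0 300 380 [-0.02 -0.23] 1.36 0.0
0 300 430 [ 0.08 -0.13] 1.36 0.0
0 300 480 [ 0.18 -0.01] 1.38 0.0
0.25 200 330 [-0.32 -0.77] 0.88 0.0
0.25 200 380 [-0.21 -0.69] 0.84 0.0
0.25 200 430 [-0.11 -0.61] 0.82 0.0
0.25 200 480 [-0.   -0.51] 0.81 0.0
0.25 250 330 [-0.35 -0.65] 1.02 0.0
0.25 250 380 [-0.24 -0.58] 0.98 0.0
0.25 250 430 [-0.13 -0.5 ] 0.95 0.0
0.25 250 480 [-0.03 -0.41] 0.94 0.0
0.25 300 330 [-0.35 -0.52] 1.15 0.0
0.25 300 380 [-0.25 -0.46] 1.11 0.0
0.25 300 430 [-0.14 -0.38] 1.09 0.0
0.25 300 480 [-0.04 -0.29] 1.07 0.0
0.5 200 330 [-0.56 -0.98] 0.65 0.0
0.5 200 380 [-0.43 -0.93] 0.57 0.0
0.5 200 430 [-0.3  -0.86] 0.51 0.0
0.5 200 480 [-0.19 -0.79] 0.47 0.0
0.5 250 330 [-0.58 -0.86] 0.8 0.0
0.5 250 380 [-0.46 -0.81] 0.72 0.0
0.5 250 430 [-0.34 -0.75] 0.66 0.0
0.5 250 480 [-0.23 -0.68] 0.62 0.0
0.5 300 330 [-0.58 -0.73] 0.93 0.0
0.5 300 380 [-0.47 -0.69] 0.85 0.0
0.5 300 430 [-0.36 -0.63] 0.8 0.0
0.5 300 480 [-0.25 -0.56] 0.76 0.0
```

```bash
python3 -m creep '[{"travel":[-2,-1,2],"yaw":0,"claw":1},{"travel":[-4.5,-3,3],"yaw":0,"claw":1},{"travel":[-7,-6,4],"yaw":3,"claw":1},{"travel":[-9,-9,5],"yaw":8,"claw":1},{"travel":[-10.5,-12.5,6],"yaw":15,"claw":1},{"travel":[-11.5,-16,7],"yaw":23,"claw":1},{"travel":[-12,-19.5,7.5],"yaw":31,"claw":1},{"travel":[-12.5,-23,8],"yaw":39,"claw":1}]'
python3 - <<'E'
from h import *
s,R=st()
E
```

```text
t: 14.95
eef_pos: [370.4, -218.7, 344.4]
tcp_rot: [0.236, -0.364, 0.897, 0.089]
force: [0.6, -0.4, -4.5]
finger_gap: 17.0
q [-1.047  0.069 -0.128  1.496  0.497 -1.849] tcp [ 370.4 -218.7  344.4] tilt deg 29.24 az 0.745 jaw yaw 0.768 jaw z -0.013 F [ 0.6 -0.4 -4.5] gap 17.0 t 14.95
```

```bash
python3 -m creep '[{"travel":[0,-0.5,0],"yaw":9,"claw":1},{"travel":[0,-1,0],"yaw":18,"claw":1},{"travel":[0,-1,0],"yaw":27,"claw":1},{"travel":[0,-1,0],"yaw":36,"claw":1},{"travel":[0,-1,0],"yaw":45,"claw":1},{"travel":[0,-1,0],"yaw":54,"claw":1},{"travel":[0,-1,0],"yaw":63,"claw":1},{"travel":[0,-1,0],"yaw":72,"claw":1}]'
python3 - <<'E'
from h import *
s,R=st()
E
```

```text
t: 15.95
eef_pos: [372.2, -227.6, 343.3]
tcp_rot: [-0.138, 0.822, -0.511, -0.211]
force: [-0.6, 0.0, -4.6]
finger_gap: 16.4
q [-0.809  0.506  0.426  1.976  0.157 -2.876] tcp [ 372.2 -227.6  343.3] tilt deg 29.17 az 2.006 jaw yaw -4.258 jaw z -0.011 F [-0.6  0.  -4.6] gap 16.4 t 15.95
```

```bash
python3 -m creep '[{"travel":[0,0,0],"yaw":8,"claw":1},{"travel":[0,0,0],"yaw":15,"claw":1},{"travel":[0,0,0],"yaw":15,"claw":1}]'
python3 - <<'E'
from h import *
s,R=st()
E
```

```text
t: 16.32
eef_pos: [372.7, -226.3, 343.4]
tcp_rot: [-0.11, 0.88, -0.402, -0.227]
force: [-0.2, -0.1, -5.1]
finger_gap: 16.7
q [-0.74   0.544  0.485  2.017  0.067 -3.043] tcp [ 372.7 -226.3  343.4] tilt deg 29.21 az 2.263 jaw yaw -4.001 jaw z -0.011 F [-0.2 -0.1 -5.1] gap 16.7 t 16.32
```

```bash
python3 -m creep '[{"travel":[-1,-1.5,4],"yaw":0,"claw":1},{"travel":[-1.5,-3,6],"yaw":0,"claw":1}]'
python3 -m creep '[{"travel":[1,-0.9,5],"yaw":0,"claw":1}]'>/dev/null
python3 -m creep '[{"travel":[1,-0.9,5],"yaw":0,"claw":1}]'>/dev/null
python3 - <<'E'
from h import *
s,R=st()
E
```

```text
t: 16.58
eef_pos: [348.4, -250.4, 385.7]
tcp_rot: [-0.107, 0.882, -0.404, -0.217]
force: [0.3, -0.4, -5.1]
finger_gap: 16.8
q [-0.804  0.463  0.583  2.115  0.045 -3.094] tcp [ 339.9 -241.5  414.3] tilt deg 24.45 az 2.23 jaw yaw -4.007 jaw z -0.021 F [ 0.7  0.1 -4.2] gap 16.7 t 16.82
```

```bash
python3 -m creep '[{"travel":[1.5,-1.6,5],"yaw":0,"claw":1}]'>/dev/null
python3 -m creep '[{"travel":[1.5,-1.6,5],"yaw":0,"claw":1}]'>/dev/null
python3 -m creep '[{"travel":[1.5,-1.6,5],"yaw":0,"claw":1}]'>/dev/null
python3 -m creep '[{"travel":[1.5,-1.6,5],"yaw":0,"claw":1}]'>/dev/null
python3 - <<'E'
from h import *
s,R=st()
E
```

```text
q [-0.819  0.413  0.68   2.115  0.048 -3.102] tcp [ 349.4 -258.9  455.6] tilt deg 16.12 az 2.148 jaw yaw -4.012 jaw z -0.036 F [-0.4 -0.6 -3.6] gap 16.6 t 17.32
```

```bash
python3 -m creep '[{"travel":[1.5,-1.6,5],"yaw":0,"claw":1}]'>/dev/null
python3 -m creep '[{"travel":[1.5,-1.6,5],"yaw":0,"claw":1}]'>/dev/null
python3 -m creep '[{"travel":[1.5,-1.6,5],"yaw":0,"claw":1}]'>/dev/null
python3 -m creep '[{"travel":[1.5,-1.6,5],"yaw":0,"claw":1}]'>/dev/null
python3 - <<'E'
from h import *
s,R=st()
E
```

```text
q [-0.831  0.386  0.804  2.115  0.056 -3.106] tcp [ 364.3 -279.3  498.1] tilt deg 7.93 az 1.892 jaw yaw -4.015 jaw z -0.051 F [-0.   0.3 -4.6] gap 16.7 t 17.82
```

```bash
python3 -m creep '[{"travel":[1.5,-1.6,5],"yaw":0,"claw":1}]'>/dev/null
python3 -m creep '[{"travel":[1.5,-1.6,5],"yaw":0,"claw":1}]'>/dev/null
python3 -m creep '[{"travel":[1.5,-1.6,5],"yaw":0,"claw":1}]'>/dev/null
python3 - <<'E'
from h import *
s,R=st()
E
```

```text
q [-0.838  0.379  0.912  2.115  0.063 -3.106] tcp [ 377.7 -295.7  531.4] tilt deg 3.69 az 0.914 jaw yaw -4.016 jaw z -0.063 F [ 0.2 -0.1 -3.4] gap 16.6 t 18.2
```

```bash
python3 -m creep '[{"travel":[0,0,-1],"yaw":-10,"claw":1},{"travel":[0,0,-2],"yaw":-20,"claw":1},{"travel":[0,0,-3],"yaw":-30,"claw":1},{"travel":[0,0,-3],"yaw":-40,"claw":1},{"travel":[0,0,-3],"yaw":-50,"claw":1},{"travel":[0,0,-3],"yaw":-60,"claw":1},{"travel":[0,0,-3],"yaw":-70,"claw":1},{"travel":[0,0,-3],"yaw":-80,"claw":1}]'>/dev/null
python3 -m creep '[{"travel":[0,0,0],"yaw":-10,"claw":1},{"travel":[0,0,0],"yaw":-20,"claw":1},{"travel":[0,0,0],"yaw":-30,"claw":1},{"travel":[0,0,0],"yaw":-40,"claw":1},{"travel":[0,0,0],"yaw":-50,"claw":1},{"travel":[0,0,0],"yaw":-60,"claw":1},{"travel":[0,0,0],"yaw":-70,"claw":1},{"travel":[0,0,0],"yaw":-80,"claw":1}]'>/dev/null
python3 -m creep '[{"travel":[0,0,0],"yaw":-10,"claw":1},{"travel":[0,0,0],"yaw":-20,"claw":1},{"travel":[0,0,0],"yaw":-30,"claw":1},{"travel":[0,0,0],"yaw":-40,"claw":1},{"travel":[0,0,0],"yaw":-50,"claw":1},{"travel":[0,0,0],"yaw":-60,"claw":1},{"travel":[0,0,0],"yaw":-70,"claw":1},{"travel":[0,0,0],"yaw":-80,"claw":1}]'
python3 - <<'E'
from h import *
s,R=st()
E
```

```text
t: 21.2
eef_pos: [377.8, -295.4, 500.8]
tcp_rot: [-0.021, 0.821, 0.571, -0.024]
force: [-0.2, 0.2, -4.7]
finger_gap: 16.5
q [-0.77   0.372  0.799  2.049 -0.039  1.157] tcp [ 377.8 -295.4  500.8] tilt deg 3.66 az 3.036 jaw yaw -1.927 jaw z -0.062 F [-0.2  0.2 -4.7] gap 16.5 t 21.2
```

```bash
python3 -m creep '[{"travel":[0,0,1],"yaw":-10,"claw":1},{"travel":[0,0,2],"yaw":-20,"claw":1},{"travel":[0,0,3],"yaw":-30,"claw":1},{"travel":[0,0,3],"yaw":-38,"claw":1},{"travel":[0,0,3],"yaw":-38,"claw":1}]'>/dev/null
python3 -m creep '[{"travel":[1.5,-1.6,5],"yaw":0,"claw":1}]'>/dev/null
python3 - <<'E'
from h import *
s,R=st()
E
```

```text
q [-0.803  0.389  0.919  2.115 -0.     1.779] tcp [ 376.7 -298.9  528.2] tilt deg 0.78 az 2.353 jaw yaw -2.582 jaw z -0.013 F [ 0.2 -1.3 -4.1] gap 16.8 t 21.95
```

```bash
python3 -m creep '[{"travel":[1,0,-2],"yaw":5,"claw":1},{"travel":[2,0,-6],"yaw":12,"claw":1},{"travel":[3,0,-10],"yaw":19,"claw":1},{"travel":[4,0,-14],"yaw":26,"claw":1},{"travel":[5,0,-18],"yaw":33,"claw":1},{"travel":[6,0,-22],"yaw":39,"claw":1},{"travel":[6.3,0,-26],"yaw":44,"claw":1},{"travel":[6.3,0,-29],"yaw":44,"claw":1}]'
python3 -m creep '[{"travel":[0,0,-1],"yaw":0,"claw":1},{"travel":[0,0,-1],"yaw":0,"claw":1},{"travel":[0,0,-1],"yaw":0,"claw":1}]'
python3 - <<'E'
from h import *
snap('wrist','w10');snap('scene','s10');snap('top','t10')
s,R=st()
E
```

```text
t: 22.95
eef_pos: [439.6, -298.6, 237.4]
tcp_rot: [-0.004, 0.788, 0.616, -0.005]
force: [-0.4, 0.5, -4.3]
finger_gap: 16.6
t: 23.32
eef_pos: [440.3, -299.6, 230.4]
tcp_rot: [-0.002, 0.788, 0.615, -0.005]
force: [0.3, -1.2, -3.8]
finger_gap: 16.7
q [-0.712  0.297 -0.037  1.244 -0.008  1.104] tcp [ 440.1 -299.4  230. ] tilt deg 0.63 az -2.998 jaw yaw -1.816 jaw z -0.01 F [ 0.5 -0.5 -5.1] gap 17.1 t 23.48
```

View pics/w10.png

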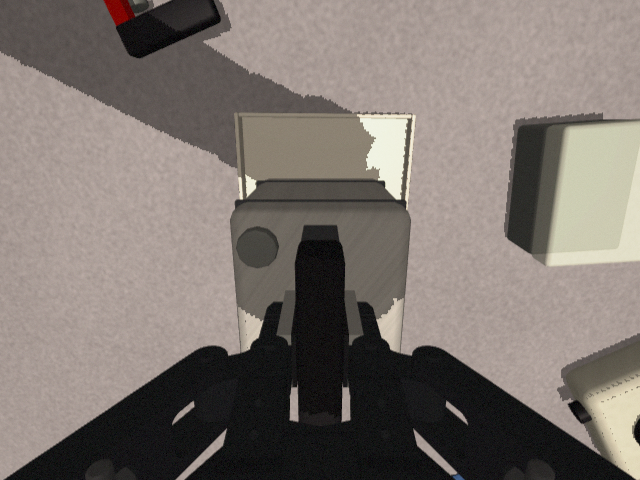

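View pics/s10.png

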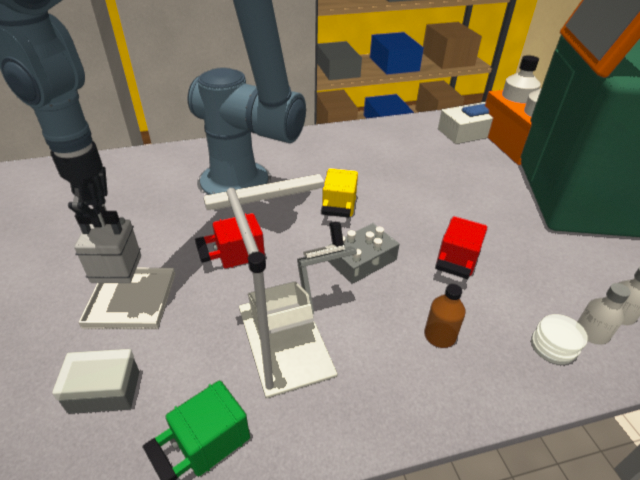

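View pics/t10.png

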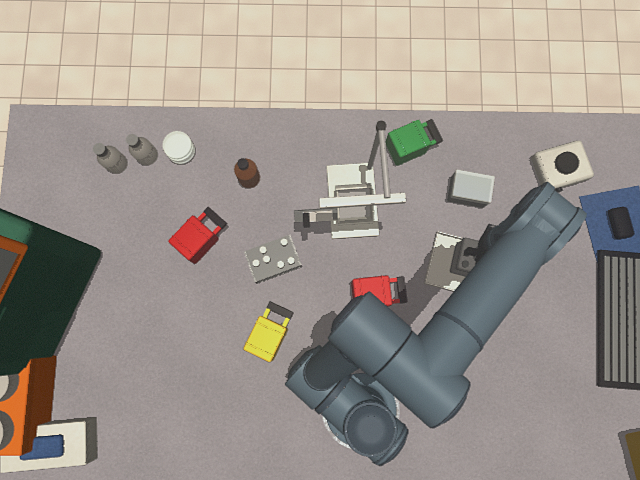

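Run:
```python
from h import *
c=load('w10'); A=cast(c,237,114,22);B=cast(c,414,114,22); print(A,B,np.linalg.norm(A-B))
u=(B-A)/np.linalg.norm(B-A); n=np.array([-u[1],u[0],0])
print((A+B)/2+85*n,(A+B)/2-85*n, proj(c,[440,-299,22]))
```

```text
[ 383.9493564  -198.34702976   22.        ] [ 543.94568181 -238.43981051   22.        ] 164.94318783138118
[ 484.60848976 -135.94268156   22.        ] [ 443.28654845 -300.84415871   22.        ] [321.22965135 202.31648749]
```

```bash
python3 -m creep '[{"travel":[0.2,-0.1,-1.5],"yaw":0,"claw":1},{"travel":[0.2,-0.1,-3.5],"yaw":0,"claw":1},{"travel":[0.2,-0.1,-5.5],"yaw":0,"claw":1},{"travel":[0.2,-0.1,-7],"yaw":0,"claw":1},{"travel":[0.2,-0.1,-8],"yaw":0,"claw":1},{"travel":[0.2,-0.1,-8.3],"yaw":0,"claw":1},{"travel":[0.2,-0.1,-8.6],"yaw":0,"claw":1},{"travel":[0.2,-0.1,-8.6],"yaw":0,"claw":1}]'
python3 - <<'E'
from h import *
snap('wrist','w11');snap('scene','s11')
s,R=st()
E
```

```text
t: 24.48
eef_pos: [441.6, -299.9, 143.0]
tcp_rot: [-0.004, 0.788, 0.615, -0.005]
force: [0.0, 0.1, -3.8]
finger_gap: 16.8
q [-0.711  0.345 -0.199  1.036 -0.008  1.106] tcp [ 441.7 -300.   143.1] tilt deg 0.7 az -3.102 jaw yaw -1.816 jaw z -0.012 F [-0.8  0.8 -4. ] gap 16.9 t 24.57
```

```bash
python3 -m creep '[{"travel":[0,0,-0.2],"yaw":0,"claw":1},{"travel":[0,0,-0.4],"yaw":0,"claw":1},{"travel":[0,0,-0.6],"yaw":0,"claw":1},{"travel":[0,0,-0.7],"yaw":0,"claw":1},{"travel":[0,0,-0.7],"yaw":0,"claw":1}]'
python3 -m creep '[{"travel":[0,0,-0.1],"yaw":0,"claw":1},{"travel":[0,0,-0.2],"yaw":0,"claw":1},{"travel":[0,0,-0.2],"yaw":0,"claw":1}]'
```

```text
t: 25.2
eef_pos: [441.4, -300.1, 136.5]
tcp_rot: [-0.004, 0.788, 0.615, -0.005]
force: [-2.5, -0.1, 5.0]
finger_gap: 16.8
t: 25.58
eef_pos: [441.3, -300.6, 136.3]
tcp_rot: [-0.003, 0.788, 0.615, -0.006]
force: [-6.8, 1.5, 16.2]
finger_gap: 16.7
```

```bash
python3 -m creep '[{"travel":[0,0,0.15],"yaw":0,"claw":1},{"travel":[0,0,0.15],"yaw":0,"claw":1}]'
python3 -m creep '[{"travel":[0,0,0],"yaw":0,"claw":0},{"travel":[0,0,0],"yaw":0,"claw":-1},{"travel":[0,0,0],"yaw":0,"claw":-1},{"travel":[0,0,0],"yaw":0,"claw":-1},{"travel":[0,0,0],"yaw":0,"claw":-1}]'
python3 - <<'E'
from h import *
snap('wrist','w12');snap('scene','s12')
s,R=st()
E
```

```text
t: 25.82
eef_pos: [441.4, -300.3, 136.5]
tcp_rot: [-0.003, 0.788, 0.615, -0.005]
force: [-4.8, -0.2, 9.2]
finger_gap: 16.7
t: 26.45
eef_pos: [441.4, -299.7, 135.1]
tcp_rot: [-0.004, 0.788, 0.615, -0.005]
force: [-0.4, 0.2, -0.7]
finger_gap: 85.5
q [-0.711  0.351 -0.212  1.017 -0.008  1.106] tcp [ 441.4 -299.8  135.1] tilt deg 0.74 az 3.131 jaw yaw -1.816 jaw z -0.013 F [ 0.5  0.3 -0.7] gap 85.5 t 26.55
```

View pics/w12.png

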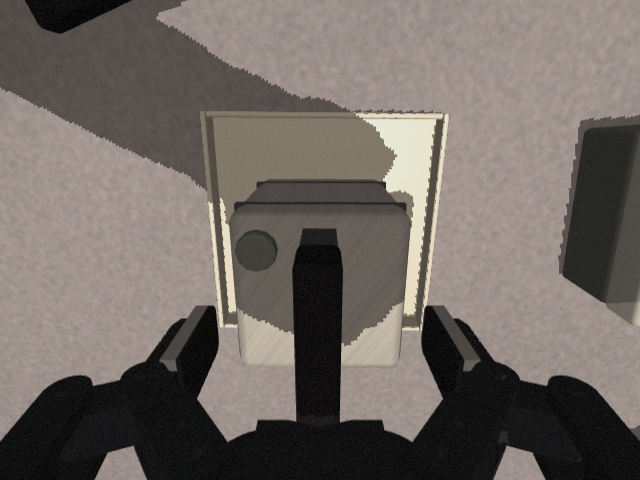

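Released, and the canister is standing inside the tray between the open fingers. Next I'll retreat straight up.

```bash
python3 -m creep '[{"travel":[0,0,2],"yaw":0,"claw":-1},{"travel":[0,0,5],"yaw":0,"claw":-1},{"travel":[0,0,9],"yaw":0,"claw":-1},{"travel":[-1,0,13],"yaw":0,"claw":-1},{"travel":[-4,2,17],"yaw":0,"claw":-1},{"travel":[-8,4,20],"yaw":0,"claw":-1},{"travel":[-8,4,20],"yaw":0,"claw":-1},{"travel":[-8,4,20],"yaw":0,"claw":-1}]'
python3 - <<'E'
from h import *
snap('wrist','w13');snap('scene','s13')
c=load('wrist' and 'w13')
s,R=st()
E
```

```text
t: 27.55
eef_pos: [361.7, -260.0, 334.9]
tcp_rot: [-0.004, 0.788, 0.615, -0.005]
force: [-0.5, -0.6, -1.5]
finger_gap: 85.5
q [-0.759  0.115 -0.     1.467 -0.009  1.057] tcp [ 361.7 -259.9  333.9] tilt deg 0.82 az 3.042 jaw yaw -1.816 jaw z -0.014 F [ 0.4 -0.5 -0.8] gap 85.7 t 27.65
```

View pics/w13.png

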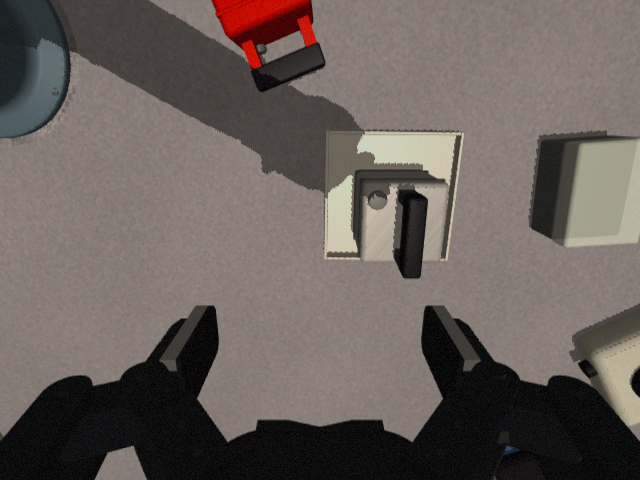

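View pics/s13.png

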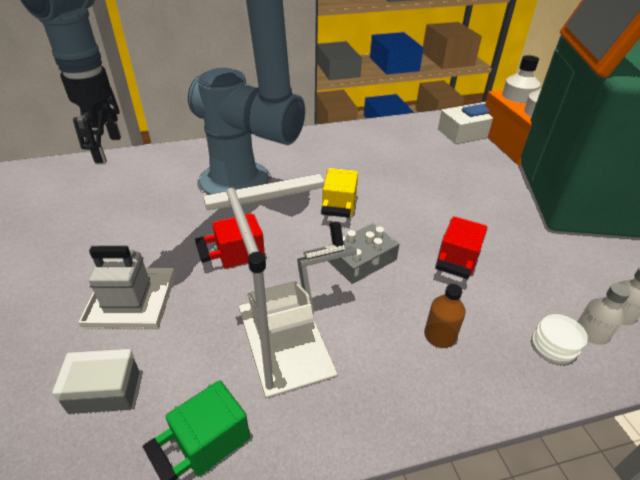

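Run:
```python
from h import *
c=load('w13')
P=[cast(c,*p,114.5) for p in [(357,181),(448,181),(444,262),(362,262)]]
T=[cast(c,*p,22) for p in [(326,131),(463,132),(449,259),(326,259)]]
print('can',np.mean(P,0).round(1),[np.linalg.norm(P[i]-P[i-1]).round(0) for i in range(4)]);print('tray',np.mean(T,0).round(1),[np.linalg.norm(T[i]-T[i-1]).round(0) for i in range(4)])
ctrl.hand_in()
```

```text
can [ 438.5 -304.   114.5] [np.float64(89.0), np.float64(92.0), np.float64(89.0), np.float64(90.0)]
tray [ 443.1 -299.1   22. ] [np.float64(169.0), np.float64(167.0), np.float64(167.0), np.float64(168.0)]
the job is handed in; nothing more can be done
```

The canister is standing upright in the spill tray with the keeper fully open. The gripper is clear of everything, and I handed the job in at about 27.7 s of the 54 s allowed. The hand-in reports no verdict.

**How it was done**
- **Tilting the gripper:** the moves only offer shifts and yaw. I got the 30 degree tilt by pushing the arm against a joint limit in single-row moves, since each new move starts from the pose actually reached.
- **Keeper:** I gripped the tab and slid it about 43 mm until it met the end stop, where it pushed back with 19 N and moved no further.
- **Lift:** I gripped the handle along its axis and drew the canister out 108 mm, under the lamp.
- **Placing:** away from the cradle I used the same trick in reverse to bring the canister upright (0.7 degree tilt left). I then lowered it slowly until it touched the tray, released it and backed off.

**Last checks**
- **Canister position:** its centre is at about (438, -304) mm, against a tray centre of (443, -299) mm. That is about 7 mm off, with 60 mm allowed.
- **Sizes as a cross-check:** the canister's top measured 89–92 mm (90 given) and the tray 167–169 mm (170 given), so the canister is at the right height and standing flat.
- **Scene:** the keeper is still open, and the rack, bottle and tip box look unmoved in the pictures. I did not measure those three. No reading showed the lamp being touched.

**What disagreed**
- The scene camera put the lamp about 5 mm and the tray about 12 mm away from where the top camera did. I used the top camera and checked it against the wrist camera.
- When pressing the canister down to seat it, the force reached about 16 N (20 N allowing for its weight). I eased off before releasing.

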